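# Wedge the rocking power supply

## Task

The small grey bench power supply rocks because its foot under the orange pad is too short. Press down on the orange pad with your fingertips until that corner clearly dips, and let it come back; then push the yellow wedge along the worktop, thin edge first, under that foot until it is snug and bears on the foot without jacking the supply up, and press the orange pad firmly again to check that the corner no longer sinks (if it does, push the wedge further and press again). Only touch, press and push: do not lift anything, do not shove the supply out of its place, leave the other things alone.

Things in the scene. Friction and masses are not known exactly. Their poses are not given: they have to be found in the camera images.
- psu: grey bench power supply, loose, 2 to 3 kg, case 130 (x) x 180 (y) x 55 mm on four round black feet 18 mm in diameter, 16 mm high; case top 71 mm above the worktop. Origin: on the worktop midway between the feet, which stand at x = +-50, y = +-75 mm. x points away from the control panel (panel faces the robot), y to its left, z up. It stands level on three feet; its feet and weight bring it back level
- test_pad: flat orange round pad on top of the power supply over the short foot, 26 mm in diameter, 4 mm high (black ones are at the other corners); part of the supply. Origin: centre of its underside
- pad_top (a point): centre of the orange pad's upper face; 75 mm above the worktop when the supply stands level. A firm test press is about 10 N; a wedged corner then gives less than 1 mm
- foot_spot (a point): point of the supply straight below the orange pad on the axis of the short foot (x = -50, y = +75 mm of the supply), at worktop level, where a full foot's sole would be. This foot is 4 to 8 mm too short, how much is not told. Some 3 to 5 N on the pad makes the corner sink until the foot meets the worktop; let go, the supply comes back level
- wedge: yellow wedge, loose, 60 g, 120 mm long, 44 mm wide, top rising evenly from 2 mm at the thin edge to 22 mm near the blunt back. Origin: centre of its underside; y points from the back to the thin edge, z up. It lies to the left of the supply, thin edge roughly towards the short foot. It slides with under 1 N
- wedge_tip (a point): middle of the wedge's thin edge, at worktop level
- wedge_back (a point): middle of the wedge's upright back face (44 mm wide, 20 mm high), 11.5 mm above the worktop; the face to push on. The push rises clearly when the wedge bears on the foot: about 5 N makes it snug, from about 10 N the supply itself begins to slide. It stays where it is left
- timer: white square timer, 62 x 62 x 19 mm, bystander; origin at the centre of its underside
- vial_c: sample vial with a red cap, 30 mm in diameter, 50 mm high, bystander; origin at the centre of its underside
- weight_50g: small metal calibration weight with a knob, 21 mm in diameter, 22 mm high, bystander just to the right of the supply; origin at the centre of its underside

How it is judged:
On the way, in this order (a step that is already met when the one before it is completed fails the run):
1. the orange pad is pressed and its corner sinks by more than 2 mm (contact force between the fingers and test_pad above 1 N and height (world z) of pad_top below 0.073 m), for 0.1 s.
2. the wedge's thin edge is under the short foot (y of wedge_tip in the frame of psu below 0.083 m and x of wedge_tip in the frame of psu between -0.075 and -0.025 m and contact force between the fingers and test_pad below 0.5 N), for 0.1 s.
3. the orange pad is pressed with more than 6 N and its corner stays up within 1.5 mm (contact force between the fingers and test_pad above 6 N and height (world z) of pad_top between 0.0735 and 0.0775 m and contact force between wedge and psu above 0.5 N), for 0.2 s.
At the end, for the whole second after the job is handed in: The wedge lies under the short foot and bears on it (thin edge at most 8 mm short of the foot's axis, within 28 mm to the side), the pad's top is at 73.8 to 77.5 mm, the supply is level within 0.025 rad, at rest, and its corner is within 20 mm of where it stood (y of wedge_tip in the frame of psu below 0.083 m and x of wedge_tip in the frame of psu between -0.078 and -0.022 m and contact force between wedge and psu above 0.1 N and height (world z) of pad_top between 0.0738 and 0.0775 m and angle between psu's own z axis and vertical below 0.025 rad and linear speed of each of psu, wedge below 0.01 m/s and distance of foot_spot from where it was at the start of the episode below 0.02 m); the robot touches nothing.
It fails at once if the wedge is lifted off the worktop by more than 10 mm (height (world z) of wedge above 0.01 m).
It fails at once if the wedge is tipped (angle between wedge's own z axis and vertical above 0.2 rad).
It fails at once if the supply is lifted or tipped (height (world z) of psu above 0.012 m or angle between psu's own z axis and vertical above 0.2 rad).
It fails at once if the supply is shoved more than 20 mm out of its place (distance of any of foot_spot, psu from where it was at the start of the episode above 0.02 m).
It fails at once if the timer, vial or weight is disturbed (distance of any of timer, vial_c, weight_50g from where it was at the start of the episode above 0.015 m).
It also fails if it takes over 54 s, if anything falls off the work surface, if the arm or the gripper's body presses on something with over 40 N, if the wrist force passes 120 N, or if a joint passes its speed limit or range.

## Robot

A 6-joint arm with a two-finger parallel gripper is mounted at the origin on a cart in front of the work surface, level with it; the furniture and walls round the work are solid. World frame = base frame: x ahead of the robot, y to its left, z up, the work surface at z = 0. Lengths are in m, angles in rad, forces in N, time in s.
With the tool pointing down it reaches from about 0.275 to 0.775 m from the base axis. Payload 14.6 kg.
Tool frame: the origin (TCP) lies on the centre line of the jaws, within the pads' length; the fingertips stand 14 mm ahead of it and the grasp point (between the pads) lies 5 mm behind it; z points along the fingers, y is the direction in which the jaws open and shut (so a half turn about z gives the same grasp; the last joint's range is limited). The gripper opens to 85 mm and grips with 20 to 120 N. Pads are 22 mm wide; open, the fingers measure 114 mm over their backs; the gripper's body (76 mm by 85 mm) begins 54 mm behind the grasp point. The pads swing forward as they close: fully open they stand 13 mm farther back than shut.
Start: joints at [1.156, 0.263, -0.048, 1.259, 0, 1.415], TCP at [0.135, 0.507, 0.212] pointing down, gripper open.
Joint ranges: [-2.65, 2.65], [-0.89, 1.7], [-1.18, 1.37], [-2.13, 2.11], [-1.35, 1.29], [-3.14, 3.14]. Speed limits (rad/s): [1.89, 1.89, 2.57, 2.79, 3.14, 3.14].

## Interface

Orientations are given as a 3x3 rotation matrix whose columns are the frame's x, y, z axes.
In Python, from cell import env, read_camera, camera_model gives the robot as it stands. The module is installed in compiled form; this text tells all that it offers.
- The arm moves only by the tool arm_command, never from a script. Its argument "increments" is a list of rows, each an object of numbers: "rx", "ry", "rz": the turn, a rotation vector about the world's x, y, z in rad; "dx", "dy", "dz": the shift along the world's x, y, z in m; "hand": the finger opening in m, from 0 to 0.0854. In form: [{"rx": .., "ry": .., "rz": .., "dx": .., "dy": .., "dz": .., "hand": ..}, ...]. A call has 1 to 8 rows; each row shifts and turns the commanded pose from where the row before left it; what a row does not reach is not made up. A row lasts 1/10 s, in which the tool goes at most 50 mm and 8.59 degrees, less where a joint would pass 70% of its speed; a pose out of reach is approached as far as the arm can. A call is refused whole if a number of a shift passes 0.05 or a number of a turn 0.15, either way. A call with a gripper value outside its range is refused whole. The fingers move at their own pace and stop on an object; "grip_force" is the grip in N (left out, the last holds). Time passes only in rows, so rows that do not move let the fingers close. It gives the time, the measured TCP pose, the force and the opening at its end, in the units of the state.
- env.read_state(): the state, without advancing time (a new reading comes with each control period).
- read_camera(name): name is "scene" or "top" or "wrist"; returns (picture, depth): 400x640x3 uint8, blue, green, red; 400x640 float32, m along the optical axis (not along the pixel's ray), 0 where there is no reading.
- camera_model(name): a dict with "K" (3x3 intrinsics, pixels), "view" (4x4, takes a point from world to camera coordinates); the wrist camera has in their place "hand_eye" (4x4, takes a point from camera to tool coordinates, whose origin is the TCP and whose axes are the flange's). Camera axes: x right, y down, z forward; pixel columns grow to the right and rows downward; lengths in m; the calibration is good to about 2 mm. The wrist camera is an equidistant fisheye: a pixel r from the principal point sees the ray r / f radians off the axis. A picture is of the moment at which its call begins: read the wrist's pose just before it. camera_model takes no time and is no camera call.
- env.job_done(): hands the job in, once; it reports no verdict.
The state is a dict: "clock": time; "joints": joint angles; "qvel": joint speeds; "effort": joint torques, N m; "ee_pos": TCP position; "ee_rot": TCP orientation; "force": force on the tool from outside, world axes, zero at the start; "torque": the same for the moment, N m; "opening": finger opening in m.
Only numpy, scipy, OpenCV 4.12 (cv2) and the standard library are available. Lean on these libraries where they do the work, as an engineer would, in place of code of your own. Each camera call takes 0.05 s, during which the arm holds its last target.

## Working session

There is one attempt and no reset: what is moved stays moved. The work goes in short steps, Python scripts to look and compute and a tool call to move; the robot and the scene stay as the last step left them, time stands still between calls to the robot, and variables do not carry over. Pictures are saved under pics/ and viewed, and the job is handed in when it is done.

Besides the shell and the picture viewer there is one more tool, called after ">>>" as a command line: name --argument value ..., lists and objects as JSON in quotes. arm_command: Moves the arm, as the interface text tells. Its arguments: {"type":"object","properties":{"increments":{"type":"array","items":{"type":"object","properties":{"rx":{"type":"number"},"ry":{"type":"number"},"rz":{"type":"number"},"dx":{"type":"number"},"dy":{"type":"number"},"dz":{"type":"number"},"hand":{"type":"number"}}}},"grip_force":{"type":"number"}},"required":["increments"]}

```bash
mkdir -p pics; python3 - <<'E'
from cell import env, read_camera, camera_model
import cv2, numpy as np
s=env.read_state(); print(s)
for n in ("scene","top"):
    p,d=read_camera(n); cv2.imwrite(f"pics/{n}0.png",p); np.savez(f"{n}0.npz",p=p,d=d)
    m=camera_model(n); print(n,m)
print(camera_model("wrist"))
E
```

```text
{'clock': 0.0, 'joints': array([ 1.15569471e+00,  2.63528145e-01, -4.89360917e-02,  1.25939658e+00,
        2.70400979e-05,  1.41551308e+00]), 'qvel': array([-0.00060254, -0.00081735,  0.00143844, -0.00033616, -0.00032542,
        0.00017044]), 'effort': array([-2.05926684e-03, -6.37606430e+01,  3.84561682e+01,  1.34871667e-02,
       -2.27382029e-04, -5.51604415e-07]), 'ee_pos': array([0.13474429, 0.50711157, 0.21112271]), 'ee_rot': array([[-9.66436609e-01,  2.56904797e-01, -4.54036200e-04],
       [ 2.56905127e-01,  9.66436148e-01, -9.63187919e-04],
       [ 1.91349399e-04, -1.04750429e-03, -9.99999433e-01]]), 'force': array([-0.08175086,  0.38057507, -0.4689247 ]), 'torque': array([-0.01190089, -0.00455816, -0.03789433]), 'opening': 0.08524951496113442}
scene {'K': array([[415.44606737,   0.        , 317.23864435],
       [  0.        , 415.44606737, 200.86665448],
       [  0.        ,   0.        ,   1.        ]]), 'view': array([[ 0.77114481, -0.63631605,  0.02091811, -0.38377283],
       [-0.35382197, -0.45564518, -0.81682157,  0.23212409],
       [ 0.52928791,  0.62248643, -0
[... 321 characters left out ...]

       [-0.98187715, -0.02647957, -0.18765949,  0.48253421],
       [ 0.18744762,  0.01029108, -0.98222069,  1.41381826],
       [ 0.        ,  0.        ,  0.        ,  1.        ]])}
{'K': array([[309.70691629,   0.        , 322.72421271],
       [  0.        , 309.70691629, 197.0304053 ],
       [  0.        ,   0.        ,   1.        ]]), 'hand_eye': array([[-3.46372705e-04, -9.60294093e-01, -2.78989488e-01,
         7.24558432e-02],
       [ 9.99999931e-01, -3.69480762e-04,  3.02431194e-05,
         3.25665783e-04],
       [-1.32123538e-04, -2.78989458e-01,  9.60294155e-01,
        -1.61407055e-01],
       [ 0.00000000e+00,  0.00000000e+00,  0.00000000e+00,
         1.00000000e+00]])}
```

View pics/scene0.png

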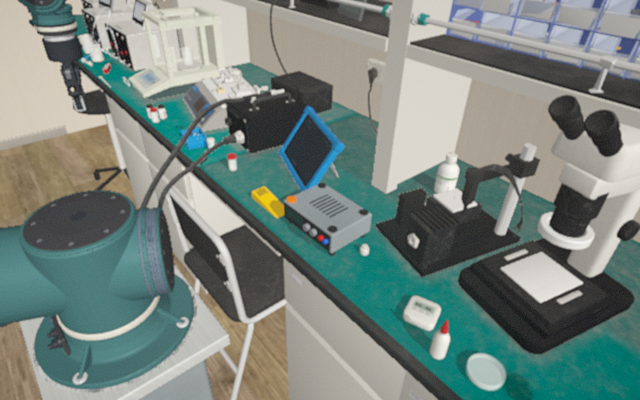

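View pics/top0.png

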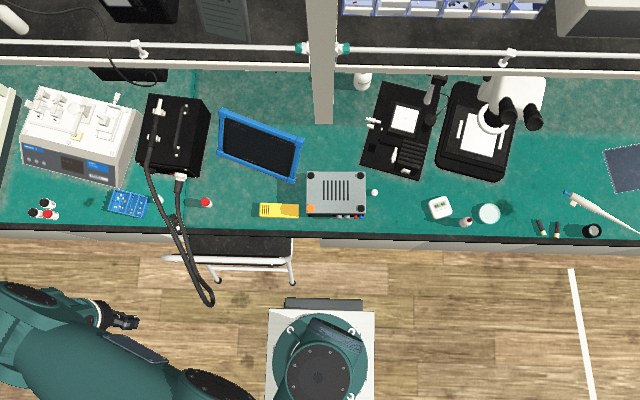

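The top view shows the PSU at about (336,193), with the orange pad at (310,209). The wedge spans (260..298, 210), the red vial is at (205,202), the weight at (374,192), and the blue tablet stands behind the wedge. Next I'll measure them.

```bash
cat > h.py <<'E'
from cell import camera_model
import cv2, numpy as np
def onplane(n,uv,z):
    m=camera_model(n);K=m["K"];V=m["view"];R=V[:3,:3];t=V[:3,3]
    uv=np.atleast_2d(uv).astype(float)
    r=np.c_[(uv[:,0]-K[0,2])/K[0,0],(uv[:,1]-K[1,2])/K[1,1],np.ones(len(uv))]@R
    c=-R.T@t
    return c+r*((z-c[2])/r[:,2])[:,None]
def deproj(n,d,us,vs):
    m=camera_model(n);K=m["K"];V=m["view"];R=V[:3,:3];t=V[:3,3]
    z=d[vs,us]; P=np.c_[(us-K[0,2])/K[0,0]*z,(vs-K[1,2])/K[1,1]*z,z]
    return (P-t)@R
E
python3 - <<'E'
from h import *
for n in ("top","scene"):
    f=np.load(n+"0.npz");p,d=f["p"],f["d"]
    hsv=cv2.cvtColor(p,cv2.COLOR_BGR2HSV)
    roi=np.zeros(p.shape[:2],bool)
    if n=="top": roi[165:225,240:375]=1
    else: roi[175:255,245:375]=1
    H,S,V=hsv[...,0],hsv[...,1],hsv[...,2]
    for nm,lo,hi in(("orange",5,17),("yellow",20,32)):
        m=roi&(H>=lo)&(H<=hi)&(S>150)&(V>110)
        vs,us=np.nonzero(m); print(n,nm,len(us),us.mean(),vs.mean(),us.min(),us.max(),vs.min(),vs.max())
        P=deproj(n,d,us,vs); print(" P med",np.median(P,0),P.min(0),P.max(0))
        if nm=="orange": print(" plane",onplane(n,[us.mean(),vs.mean()],0.075))
        else:
            r=cv2.minAreaRect(np.c_[us,vs].astype(np.float32)); b=cv2.boxPoints(r);print(b); print(onplane(n,b,0.012))
    p2=p[160:235,230:390] if n=="top" else p[165:265,200:390]
    cv2.imwrite(f"pics/{n}_crop.png",cv2.resize(p2,None,fx=4 if n=="scene" else 5,fy=4 if n=="scene" else 5,interpolation=cv2.INTER_CUBIC))
E
```

```text
top orange 54 310.0 207.77777777777777 306 314 204 211
 P med [0.44491255 0.03848586 0.07424196] [0.43564617 0.02641784 0.06850404] [0.45749791 0.05069035 0.07925496]
 plane [[0.4453952  0.03841642 0.075     ]]
top yellow 306 283.73202614379085 210.02941176470588 259 298 203 217
 P med [0.4484293  0.11278494 0.00774509] [ 0.20923198 -0.01821273 -0.00683375] [0.46904795 0.1977836  1.47914912]
[[259. 203.]
 [298. 203.]
 [298. 217.]
 [259. 217.]]
[[0.46675484 0.20003502 0.012     ]
 [0.47003269 0.07875807 0.012     ]
 [0.42609463 0.07707527 0.012     ]
 [0.42281636 0.19767988 0.012     ]]
scene orange 48 290.8541666666667 198.83333333333334 287 295 196 202
 P med [0.44408797 0.03870719 0.07544076] [0.43460698 0.02895423 0.071494  ] [0.45462267 0.05425285 0.07846989]
 plane [[0.44490343 0.04048271 0.075     ]]
scene yellow 531 268.59322033898303 201.32203389830508 252 284 187 217
 P med [0.44191616 0.14153612 0.01248609] [-0.04754032 -0.6389935  -0.00066231] [0.46910013 0.19772373 0.66122056]
[[249.50003 193.5    ]
 [260.50003 182.5    ]
 [288.00003 210.     ]
 [277.00003 221.     ]]
[[0.42301134 0.20412996 0.012     ]
 [0.4778204  0.2328381  0.012     ]
 [0.46147    0.0770206  0.012     ]
 [0.41191918 0.05635083 0.012     ]]
```

View pics/top_crop.png

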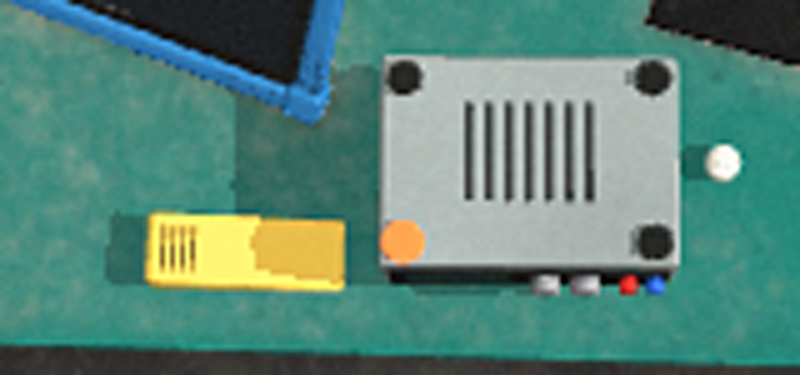

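View pics/scene_crop.png

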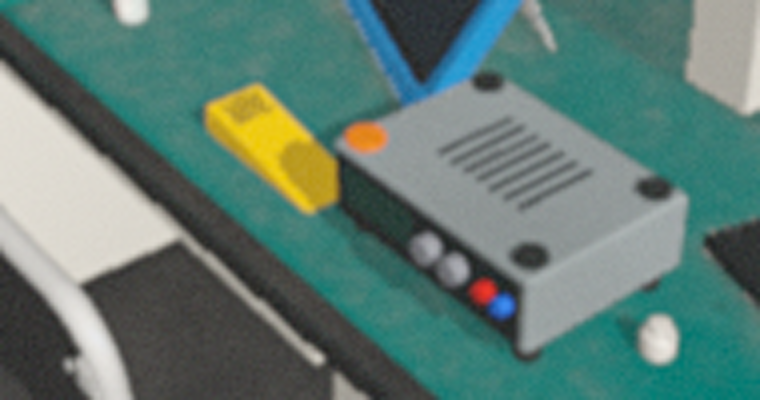

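```bash
python3 - <<'E'
from h import *
c=lambda L:np.array(L,float)/5+[230,160]
pads=onplane("top",c([[402,242],[655,242],[652,78],[404,78]]),0.075); print("pads",pads)
for a,b in((0,1),(3,2),(0,3),(1,2)):
    e=pads[b]-pads[a];print(a,b,np.linalg.norm(e[:2]),np.degrees(np.arctan2(e[1],e[0])))
print("wedge back top",onplane("top",c([[147,213],[147,286]]),0.021),"front",onplane("top",c([[345,220],[344,291]]),0.002))
print("weight",onplane("top",c([723,161]),0.015),"vial",onplane("top",[205,202],0.05))
f=np.load("top0.npz");p,d=f["p"],f["d"]
hsv=cv2.cvtColor(p,cv2.COLOR_BGR2HSV)
m=(hsv[...,0]>98)&(hsv[...,0]<118)&(hsv[...,1]>140);m[:, :210]=0;m[:,310:]=0;m[:100]=0;m[190:]=0
vs,us=np.nonzero(m);P=deproj("top",d,us,vs)
for i in np.argsort(P[:,0])[::max(1,len(P)//12)]: print("tablet",P[i].round(3))
# PSU top plane yaw via edges
m=(np.abs(deproj("top",d,*[a.ravel() for a in np.meshgrid(np.arange(640),np.arange(400))])[:,2].reshape(400,640)-.071)<.008)
m[:165]=0;m[220:]=0;m[:,:295]=0;m[:,375:]=0
vs,us=np.nonzero(m);Q=onplane("top",np.c_[us,vs],0.071)[:,:2]
r=cv2.minAreaRect(Q.astype(np.float32));print(r)
E
```

```text
pads [[ 0.44355559  0.03716645  0.075     ]
 [ 0.44762096 -0.11291615  0.075     ]
 [ 0.54751551 -0.10975127  0.075     ]
 [ 0.54353253  0.03930583  0.075     ]]
0 1 0.1501376565989919 -88.44837959908416
3 2 0.14911031004374284 -88.46935362617633
0 3 0.09999982262420094 1.2258699332701095
1 2 0.09994467540584978 1.814650651170943
wedge back top [[0.46646336 0.19752652 0.021     ]
 [0.42091925 0.19509247 0.021     ]] front [[0.46871873 0.07616912 0.002     ]
 [0.42387142 0.07509185 0.002     ]]
weight [[ 0.51007601 -0.15857024  0.015     ]] vial [[0.45873482 0.35835095 0.05      ]]
tablet [ 0.209 -0.018  1.479]
tablet [0.554 0.092 0.047]
tablet [0.571 0.179 0.021]
tablet [0.589 0.087 0.104]
tablet [0.606 0.278 0.023]
tablet [0.621 0.33  0.024]
tablet [0.634 0.108 0.153]
tablet [0.647 0.137 0.158]
tablet [0.659 0.315 0.089]
tablet [0.672 0.174 0.154]
tablet [0.685 0.229 0.157]
tablet [0.696 0.307 0.152]
tablet [0.717 0.303 0.162]
((0.49764806032180786, -0.018202543258666992), (0.21977636218070984, 0.1470242440700531), 87.10942077636719)
```

>>> arm_command --increments '[{"dx": 0.026,"dy": -0.039,"rz": -0.14,"hand": 0},{"dx": 0.026,"dy": -0.039,"rz": -0.14,"hand": 0},{"dx": 0.026,"dy": -0.039,"rz": -0.14,"hand": 0},{"dx": 0.026,"dy": -0.039,"rz": -0.14,"hand": 0},{"dx": 0.026,"dy": -0.039,"rz": -0.14,"hand": 0},{"dx": 0.026,"dy": -0.039,"rz": -0.14,"hand": 0},{"dx": 0.026,"dy": -0.039,"rz": -0.14,"hand": 0},{"dx": 0.026,"dy": -0.039,"rz": -0.14,"hand": 0}]' --grip_force 40

```text
invalid input
```

>>> arm_command --increments '[{"dx": 0.026,"dy": -0.039,"rz": -0.14,"hand": 0},{"dx": 0.026,"dy": -0.039,"hand": 0},{"dx": 0.026,"dy": -0.039,"hand": 0},{"dx": 0.0235,"dy": -0.04,"hand": 0},{"hand": 0},{"hand": 0}]'

```text
invalid input
```

>>> arm_command --increments '[{"rx": 0.0,"ry": 0.0,"rz": -0.14,"dx": 0.026,"dy": -0.039,"dz": 0.0,"hand": 0.0}]' --grip_force 40

```text
clock: 0.2
ee_pos: [0.1598, 0.4703, 0.2108]
ee_rot: [[-0.922, 0.386, -0.001], [0.386, 0.922, 0.0], [0.001, -0.0, -1.0]]
force: [2.7, -0.7, -0.5]
opening: 0.0729
```

All six components seem to be required in each row, so I'll write full rows.

>>> arm_command --increments '[{"rx": 0.0,"ry": 0.0,"rz": -0.14,"dx": 0.026,"dy": -0.039,"dz": 0.0,"hand": 0.0},{"rx": 0.0,"ry": 0.0,"rz": -0.14,"dx": 0.026,"dy": -0.039,"dz": 0.0,"hand": 0.0},{"rx": 0.0,"ry": 0.0,"rz": -0.14,"dx": 0.026,"dy": -0.039,"dz": 0.0,"hand": 0.0},{"rx": 0.0,"ry": 0.0,"rz": -0.14,"dx": 0.026,"dy": -0.039,"dz": 0.0,"hand": 0.0},{"rx": 0.0,"ry": 0.0,"rz": -0.14,"dx": 0.026,"dy": -0.039,"dz": 0.0,"hand": 0.0},{"rx": 0.0,"ry": 0.0,"rz": -0.14,"dx": 0.026,"dy": -0.039,"dz": 0.0,"hand": 0.0},{"rx": 0.0,"ry": 0.0,"rz": -0.14,"dx": 0.026,"dy": -0.039,"dz": 0.0,"hand": 0.0},{"rx": 0.0,"ry": 0.0,"rz": -0.14,"dx": 0.026,"dy": -0.039,"dz": 0.0,"hand": 0.0}]'

```text
clock: 1.0
ee_pos: [0.3694, 0.1545, 0.2116]
ee_rot: [[-0.045, 0.999, 0.0], [0.999, 0.045, 0.0], [0.0, 0.0, -1.0]]
force: [1.0, 0.7, 0.5]
opening: -0.0
```

>>> arm_command --increments '[{"rx": 0.0,"ry": 0.0,"rz": 0.0,"dx": 0.026,"dy": -0.039,"dz": 0.0,"hand": 0.0},{"rx": 0.0,"ry": 0.0,"rz": 0.0,"dx": 0.026,"dy": -0.039,"dz": 0.0,"hand": 0.0},{"rx": 0.0,"ry": 0.0,"rz": 0.0,"dx": 0.02,"dy": -0.04,"dz": 0.0,"hand": 0.0},{"rx": 0.0,"ry": 0.0,"rz": 0.0,"dx": 0.0,"dy": 0.0,"dz": 0.0,"hand": 0.0},{"rx": 0.0,"ry": 0.0,"rz": 0.0,"dx": 0.0,"dy": 0.0,"dz": 0.0,"hand": 0.0}]'

```text
clock: 1.5
ee_pos: [0.4408, 0.0377, 0.2112]
ee_rot: [[-0.049, 0.999, -0.001], [0.999, 0.049, 0.0], [0.0, -0.001, -1.0]]
force: [-0.4, 0.2, -0.2]
opening: -0.0001
```

>>> arm_command --increments '[{"rx": 0.0,"ry": 0.0,"rz": -0.022,"dx": 0.004,"dy": 0.0,"dz": -0.04,"hand": 0.0},{"rx": 0.0,"ry": 0.0,"rz": 0.0,"dx": 0.0,"dy": 0.0,"dz": -0.04,"hand": 0.0},{"rx": 0.0,"ry": 0.0,"rz": 0.0,"dx": 0.0,"dy": 0.0,"dz": -0.023,"hand": 0.0},{"rx": 0.0,"ry": 0.0,"rz": 0.0,"dx": 0.0,"dy": 0.0,"dz": 0.0,"hand": 0.0},{"rx": 0.0,"ry": 0.0,"rz": 0.0,"dx": 0.0,"dy": 0.0,"dz": 0.0,"hand": 0.0}]'

```text
clock: 2.0
ee_pos: [0.4446, 0.0392, 0.1093]
ee_rot: [[-0.03, 1.0, -0.0], [1.0, 0.03, 0.0], [0.0, -0.0, -1.0]]
force: [0.8, -0.2, 0.6]
opening: 0.0002
```

```bash
python3 - <<'E'
from cell import env, read_camera
import cv2
for n in ("wrist","scene"):
    p,d=read_camera(n)
    if n=="scene": p=cv2.resize(p[165:265,200:390],None,fx=4,fy=4)
    cv2.imwrite(f"pics/{n}1.png",p)
E
```

```text
(no output)
```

View pics/wrist1.png

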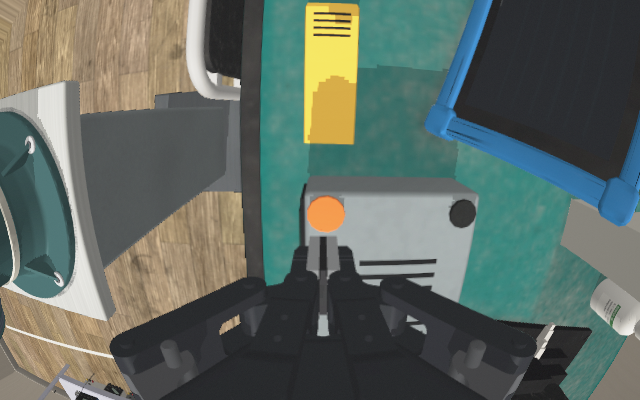

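View pics/scene1.png

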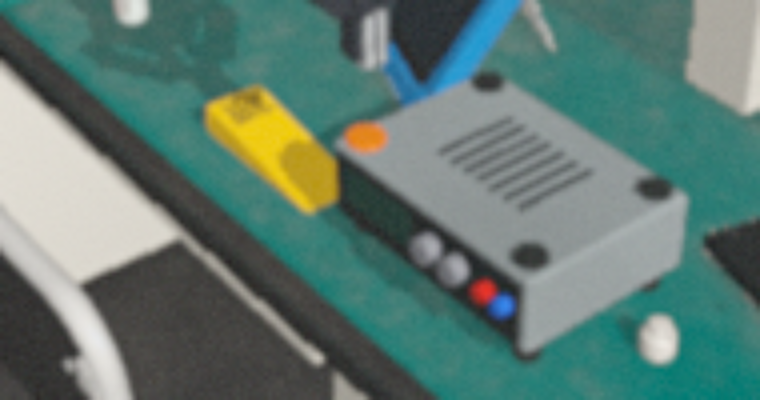

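```bash
cat >> h.py <<'E'
def proj(n,X):
    m=camera_model(n);K=m["K"];V=m["view"];p=V[:3,:3]@np.array(X)+V[:3,3];return (K@(p/p[2]))[:2]
def wproj(X,s):
    m=camera_model("wrist");K=m["K"];T=m["hand_eye"]
    t=s["ee_rot"].T@(np.array(X)-s["ee_pos"]); c=T[:3,:3].T@(t-T[:3,3])
    th=np.arctan2(np.hypot(c[0],c[1]),c[2]);ph=np.arctan2(c[1],c[0])
    return np.array([K[0,2]+K[0,0]*th*np.cos(ph),K[1,2]+K[1,1]*th*np.sin(ph)])
E
python3 - <<'E'
from h import *; from cell import env,read_camera
s=env.read_state();print(s["ee_pos"],s["clock"])
for X in ([.4445,.038,.075],s["ee_pos"]-[0,0,.014],s["ee_pos"],s["ee_pos"]+[0,0,.03],[.446,.0756,0]):
    print(X,proj("scene",X),wproj(X,s),proj("top",X))
p,d=read_camera("scene")
cv2.imwrite("pics/scene2.png",cv2.resize(p[80:240,180:400],None,fx=3.5,fy=3.5))
E
```

```text
[0.44561894 0.03874897 0.11004143] 2.1
[0.4445, 0.038, 0.075] [291.32548794 199.34881365] [323.00452143 218.80007967] [310.13004711 208.07880226]
[0.44561894 0.03874897 0.09604143] [291.38142367 191.95011313] [324.94925697 229.61413339] [309.63979133 206.49927277]
[0.44561894 0.03874897 0.11004143] [291.29444913 187.13053903] [325.14859007 238.91628185] [309.46877687 205.6802377 ]
[0.44561894 0.03874897 0.14004143] [291.10326755 176.53647465] [325.68508554 264.16978028] [309.09067374 203.86939826]
[0.446, 0.0756, 0] [283.63319941 216.10229924] [325.77982787 148.95914851] [298.9431925  211.27606143]
```

View pics/scene2.png

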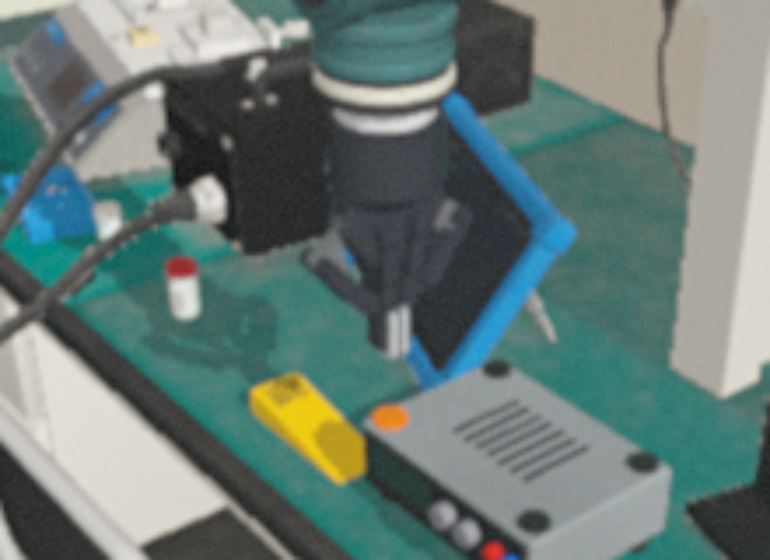

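```bash
python3 - <<'E'
from h import *; from cell import env,read_camera
s=env.read_state()
p,d=read_camera("scene");p2,d2=read_camera("top")
for u,v in((292,180),(293,178),(294,180),(293,175),(293,181),(295,178)):
    print(u,v,d[v,u],deproj("scene",d,np.array([u]),np.array([v])), p[v,u])
E
```

```text
292 180 0.9746251 [[0.43997863 0.02767817 0.13808544]] [183 184 183]
293 178 0.97400695 [[0.44313641 0.0279     0.14229633]] [179 177 176]
294 180 0.98143846 [[0.44703021 0.02933226 0.13452717]] [132 131 128]
293 175 0.97162664 [[0.44441979 0.02946715 0.14929553]] [178 179 175]
293 181 0.9808695 [[0.44408743 0.02937137 0.13285461]] [157 158 152]
295 178 0.9803407 [[0.44996657 0.02923361 0.1390206 ]] [168 169 167]
```

```bash
python3 - <<'E'
from h import *; from cell import env,read_camera
s=env.read_state()
print(s["ee_pos"],s["force"])
for z in (.096,.11,.12,.13,.14):
    print(z,[wproj([.4456,y,z],s).round(1) for y in (.028,.0387,.05)])
p,d=read_camera("wrist")
cv2.imwrite("pics/w3.png",cv2.resize(p[180:300,260:390],None,fx=5,fy=5))
for v in range(225,262,3): print(v,[round(float(d[v,u]),3) for u in (300,312,318,323,330,345)])
E
```

```text
[0.44546665 0.038475   0.10960337] [ 0.17815581  0.11555429 -0.24338185]
0.096 [array([324.6, 245.4]), array([325.2, 229.5]), array([325.8, 212. ])]
0.11 [array([324.8, 255.6]), array([325.4, 238.8]), array([326.1, 220.2])]
0.12 [array([324.9, 263.8]), array([325.6, 246.4]), array([326.3, 226.9])]
0.13 [array([325.1, 272.9]), array([325.8, 254.8]), array([326.5, 234.4])]
0.14 [array([325.2, 283. ]), array([326. , 264.2]), array([326.8, 242.9])]
225 [0.22, 0.211, 0.211, 0.21, 0.21, 0.214]
228 [0.221, 0.216, 0.211, 0.211, 0.212, 0.217]
231 [0.22, 0.217, 0.216, 0.217, 0.217, 0.215]
234 [0.223, 0.216, 0.217, 0.216, 0.217, 0.217]
237 [0.223, 0.15, 0.149, 0.149, 0.148, 0.217]
240 [0.225, 0.145, 0.144, 0.143, 0.144, 0.219]
243 [0.224, 0.144, 0.142, 0.143, 0.141, 0.218]
246 [0.148, 0.139, 0.138, 0.139, 0.139, 0.148]
249 [0.144, 0.137, 0.136, 0.137, 0.136, 0.145]
252 [0.142, 0.132, 0.132, 0.132, 0.132, 0.141]
255 [0.138, 0.131, 0.13, 0.13, 0.131, 0.139]
258 [0.136, 0.128, 0.129, 0.129, 0.128, 0.136]
261 [0.133, 0.125, 0.125, 0.125, 0.126, 0.133]
```

View pics/w3.png

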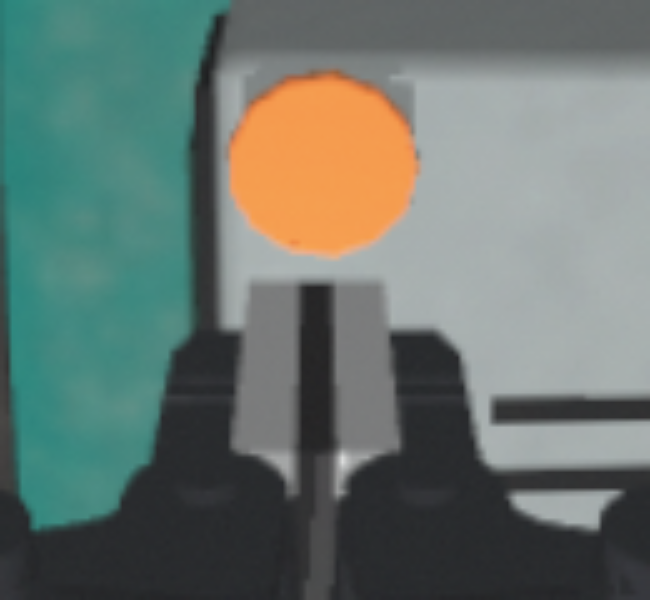

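Both cameras put the fingertips near z≈0.13 while the TCP reads 0.11, which disagrees with the stated 14 mm ahead. I'll descend with guarded steps and let contact decide.

>>> arm_command --increments '[{"rx": 0.0,"ry": 0.0,"rz": 0.0,"dx": -0.001,"dy": 0.0,"dz": -0.005,"hand": 0.0},{"rx": 0.0,"ry": 0.0,"rz": 0.0,"dx": 0.0,"dy": 0.0,"dz": -0.005,"hand": 0.0},{"rx": 0.0,"ry": 0.0,"rz": 0.0,"dx": 0.0,"dy": 0.0,"dz": -0.005,"hand": 0.0},{"rx": 0.0,"ry": 0.0,"rz": 0.0,"dx": 0.0,"dy": 0.0,"dz": -0.001,"hand": 0.0},{"rx": 0.0,"ry": 0.0,"rz": 0.0,"dx": 0.0,"dy": 0.0,"dz": 0.0,"hand": 0.0}]'

```text
clock: 2.8
ee_pos: [0.4437, 0.0384, 0.0923]
ee_rot: [[-0.029, 1.0, -0.001], [1.0, 0.029, 0.0], [0.0, -0.001, -1.0]]
force: [0.4, -0.7, 0.7]
opening: -0.0001
```

```bash
python3 - <<'E'
from h import *; from cell import env,read_camera
p,d=read_camera("scene")
cv2.imwrite("pics/scene4.png",cv2.resize(p[140:240,240:380],None,fx=5,fy=5))
E
```

```text
(no output)
```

View pics/scene4.png

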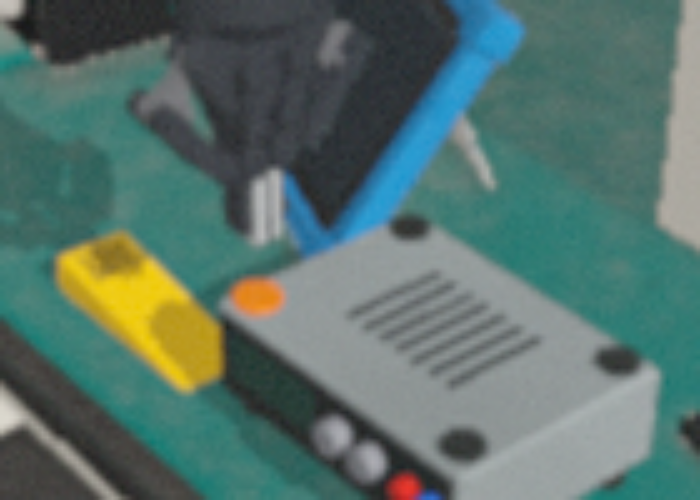

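>>> arm_command --increments '[{"rx": 0.0,"ry": 0.0,"rz": 0.0,"dx": 0.0,"dy": 0.0,"dz": -0.003,"hand": 0.0},{"rx": 0.0,"ry": 0.0,"rz": 0.0,"dx": 0.0,"dy": 0.0,"dz": -0.003,"hand": 0.0},{"rx": 0.0,"ry": 0.0,"rz": 0.0,"dx": 0.0,"dy": 0.0,"dz": 0.0,"hand": 0.0}]'

```text
clock: 3.15
ee_pos: [0.4436, 0.0384, 0.0862]
ee_rot: [[-0.029, 1.0, -0.001], [1.0, 0.029, 0.0], [0.0, -0.001, -1.0]]
force: [0.8, -0.6, 0.6]
opening: 0.0002
```

>>> arm_command --increments '[{"rx": 0.0,"ry": 0.0,"rz": 0.0,"dx": 0.001,"dy": 0.0,"dz": -0.003,"hand": 0.0},{"rx": 0.0,"ry": 0.0,"rz": 0.0,"dx": 0.0,"dy": 0.0,"dz": -0.002,"hand": 0.0},{"rx": 0.0,"ry": 0.0,"rz": 0.0,"dx": 0.0,"dy": 0.0,"dz": 0.0,"hand": 0.0}]'

```text
clock: 3.45
ee_pos: [0.4447, 0.0384, 0.0813]
ee_rot: [[-0.029, 1.0, -0.0], [1.0, 0.029, 0.0], [0.0, -0.0, -1.0]]
force: [0.3, -0.2, 0.6]
opening: -0.0
```

>>> arm_command --increments '[{"rx": 0.0,"ry": 0.0,"rz": 0.0,"dx": 0.0,"dy": 0.0,"dz": -0.004,"hand": 0.0},{"rx": 0.0,"ry": 0.0,"rz": 0.0,"dx": 0.0,"dy": 0.0,"dz": -0.004,"hand": 0.0},{"rx": 0.0,"ry": 0.0,"rz": 0.0,"dx": 0.0,"dy": 0.0,"dz": -0.004,"hand": 0.0},{"rx": 0.0,"ry": 0.0,"rz": 0.0,"dx": 0.0,"dy": 0.0,"dz": -0.004,"hand": 0.0},{"rx": 0.0,"ry": 0.0,"rz": 0.0,"dx": 0.0,"dy": 0.0,"dz": 0.0,"hand": 0.0}]'

```text
clock: 3.95
ee_pos: [0.4445, 0.0384, 0.065]
ee_rot: [[-0.029, 1.0, -0.001], [1.0, 0.029, 0.0], [0.0, -0.001, -1.0]]
force: [0.6, -0.0, -0.2]
opening: 0.0002
```

```bash
python3 - <<'E'
from h import *; from cell import env,read_camera
print(env.read_state()["force"])
p,d=read_camera("scene")
cv2.imwrite("pics/scene5.png",cv2.resize(p[140:240,240:380],None,fx=5,fy=5))
p,d=read_camera("wrist")
cv2.imwrite("pics/w5.png",cv2.resize(p[180:300,260:390],None,fx=4,fy=4))
E
```

```text
[ 0.60885295 -0.02371071 -0.15628277]
```

View pics/scene5.png

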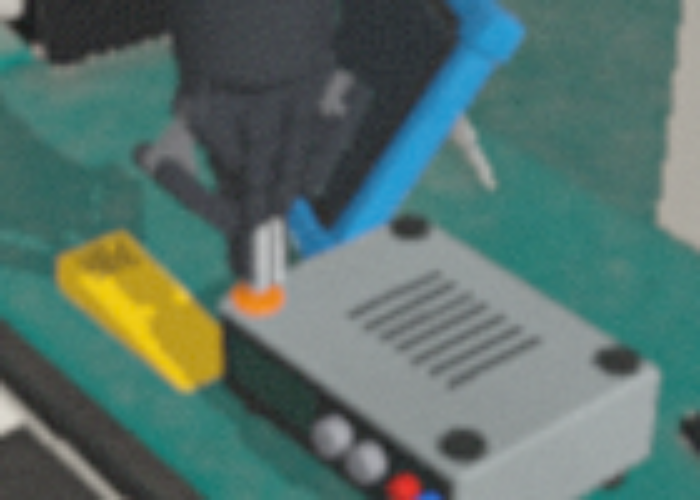

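View pics/w5.png

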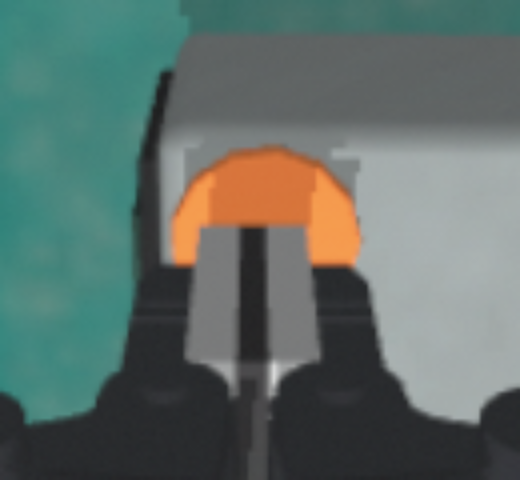

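The fingertips are just above the orange pad and roughly centred on it (pad (267,240) against fingers (253,240) in the crop). I'll lower slowly, 2 mm at a time.

>>> arm_command --increments '[{"rx": 0.0,"ry": 0.0,"rz": 0.0,"dx": 0.001,"dy": 0.0,"dz": -0.002,"hand": 0.0},{"rx": 0.0,"ry": 0.0,"rz": 0.0,"dx": 0.0,"dy": 0.0,"dz": -0.002,"hand": 0.0},{"rx": 0.0,"ry": 0.0,"rz": 0.0,"dx": 0.0,"dy": 0.0,"dz": 0.0,"hand": 0.0}]'

```text
clock: 4.35
ee_pos: [0.4458, 0.0384, 0.0614]
ee_rot: [[-0.029, 1.0, -0.0], [1.0, 0.029, 0.0], [0.0, -0.0, -1.0]]
force: [-0.1, -0.7, -0.2]
opening: 0.0001
```

>>> arm_command --increments '[{"rx": 0.0,"ry": 0.0,"rz": 0.0,"dx": 0.0,"dy": 0.0,"dz": -0.002,"hand": 0.0},{"rx": 0.0,"ry": 0.0,"rz": 0.0,"dx": 0.0,"dy": 0.0,"dz": 0.0,"hand": 0.0}]'

```text
clock: 4.55
ee_pos: [0.4458, 0.0384, 0.0594]
ee_rot: [[-0.029, 1.0, -0.0], [1.0, 0.029, 0.0], [0.0, -0.0, -1.0]]
force: [-0.4, 1.0, 0.3]
opening: -0.0001
```

>>> arm_command --increments '[{"rx": 0.0,"ry": 0.0,"rz": 0.0,"dx": 0.0,"dy": 0.0,"dz": -0.002,"hand": 0.0},{"rx": 0.0,"ry": 0.0,"rz": 0.0,"dx": 0.0,"dy": 0.0,"dz": 0.0,"hand": 0.0}]'

```text
clock: 4.75
ee_pos: [0.4458, 0.0384, 0.0574]
ee_rot: [[-0.029, 1.0, -0.0], [1.0, 0.029, 0.0], [0.0, -0.0, -1.0]]
force: [-0.6, -0.2, -0.2]
opening: -0.0
```

>>> arm_command --increments '[{"rx": 0.0,"ry": 0.0,"rz": 0.0,"dx": 0.0,"dy": 0.0,"dz": -0.002,"hand": 0.0},{"rx": 0.0,"ry": 0.0,"rz": 0.0,"dx": 0.0,"dy": 0.0,"dz": 0.0,"hand": 0.0}]'

```text
clock: 4.95
ee_pos: [0.4458, 0.0384, 0.0554]
ee_rot: [[-0.029, 1.0, -0.0], [1.0, 0.029, -0.0], [-0.0, -0.0, -1.0]]
force: [0.4, 1.0, 0.8]
opening: -0.0001
```

>>> arm_command --increments '[{"rx": 0.0,"ry": 0.0,"rz": 0.0,"dx": 0.0,"dy": 0.0,"dz": -0.002,"hand": 0.0},{"rx": 0.0,"ry": 0.0,"rz": 0.0,"dx": 0.0,"dy": 0.0,"dz": 0.0,"hand": 0.0}]'

```text
clock: 5.15
ee_pos: [0.4457, 0.0385, 0.0535]
ee_rot: [[-0.029, 1.0, -0.0], [1.0, 0.029, 0.0], [0.0, -0.0, -1.0]]
force: [-1.3, 1.6, 4.5]
opening: -0.0004
```

>>> arm_command --increments '[{"rx": 0.0,"ry": 0.0,"rz": 0.0,"dx": 0.0,"dy": 0.0,"dz": -0.001,"hand": 0.0},{"rx": 0.0,"ry": 0.0,"rz": 0.0,"dx": 0.0,"dy": 0.0,"dz": -0.001,"hand": 0.0},{"rx": 0.0,"ry": 0.0,"rz": 0.0,"dx": 0.0,"dy": 0.0,"dz": 0.0,"hand": 0.0}]'

```text
clock: 5.45
ee_pos: [0.4455, 0.0386, 0.0516]
ee_rot: [[-0.029, 1.0, -0.001], [1.0, 0.029, 0.0], [0.0, -0.001, -1.0]]
force: [-3.2, 2.6, 6.1]
opening: -0.0001
```

>>> arm_command --increments '[{"rx": 0.0,"ry": 0.0,"rz": 0.0,"dx": 0.0,"dy": 0.0,"dz": -0.001,"hand": 0.0},{"rx": 0.0,"ry": 0.0,"rz": 0.0,"dx": 0.0,"dy": 0.0,"dz": 0.0,"hand": 0.0}]'

```text
clock: 5.65
ee_pos: [0.4454, 0.0387, 0.051]
ee_rot: [[-0.029, 1.0, -0.0], [1.0, 0.029, 0.001], [0.001, -0.0, -1.0]]
force: [-6.9, 3.1, 17.1]
opening: -0.0002
```

>>> arm_command --increments '[{"rx": 0.0,"ry": 0.0,"rz": 0.0,"dx": 0.0,"dy": 0.0,"dz": -0.001,"hand": 0.0},{"rx": 0.0,"ry": 0.0,"rz": 0.0,"dx": 0.0,"dy": 0.0,"dz": 0.0,"hand": 0.0}]'

```text
clock: 5.85
ee_pos: [0.4454, 0.0388, 0.0508]
ee_rot: [[-0.029, 1.0, 0.0], [1.0, 0.029, 0.001], [0.001, 0.0, -1.0]]
force: [-12.6, 5.6, 34.4]
opening: -0.0001
```

>>> arm_command --increments '[{"rx": 0.0,"ry": 0.0,"rz": 0.0,"dx": 0.0,"dy": 0.0,"dz": 0.004,"hand": 0.0},{"rx": 0.0,"ry": 0.0,"rz": 0.0,"dx": 0.0,"dy": 0.0,"dz": 0.002,"hand": 0.0},{"rx": 0.0,"ry": 0.0,"rz": 0.0,"dx": 0.0,"dy": 0.0,"dz": 0.015,"hand": 0.0},{"rx": 0.0,"ry": 0.0,"rz": 0.0,"dx": 0.0,"dy": 0.0,"dz": 0.04,"hand": 0.0},{"rx": 0.0,"ry": 0.0,"rz": 0.0,"dx": 0.0,"dy": 0.03,"dz": 0.0,"hand": 0.0},{"rx": 0.0,"ry": 0.0,"rz": 0.0,"dx": 0.0,"dy": 0.05,"dz": 0.0,"hand": 0.0},{"rx": 0.0,"ry": 0.0,"rz": 0.0,"dx": 0.0,"dy": 0.05,"dz": 0.0,"hand": 0.0},{"rx": 0.0,"ry": 0.0,"rz": 0.0,"dx": 0.0,"dy": 0.05,"dz": 0.0,"hand": 0.0}]'

```text
clock: 6.65
ee_pos: [0.4457, 0.2202, 0.1106]
ee_rot: [[-0.028, 1.0, 0.0], [1.0, 0.028, 0.0], [-0.0, 0.0, -1.0]]
force: [2.1, 0.1, -1.1]
opening: -0.0005
```

```bash
python3 - <<'E'
from h import *; from cell import env,read_camera
s=env.read_state();print(s["ee_pos"],s["force"])
p,d=read_camera("scene")
cv2.imwrite("pics/scene6.png",cv2.resize(p[120:270,180:390],None,fx=3.8,fy=3.8))
p,d=read_camera("top")
cv2.imwrite("pics/top6.png",cv2.resize(p[160:235,230:390],None,fx=5,fy=5,interpolation=cv2.INTER_CUBIC))
p,d=read_camera("wrist");cv2.imwrite("pics/w6.png",p)
E
```

```text
[0.44572851 0.22018334 0.11061277] [ 2.13089565  0.10040435 -1.09456872]
```

View pics/scene6.png

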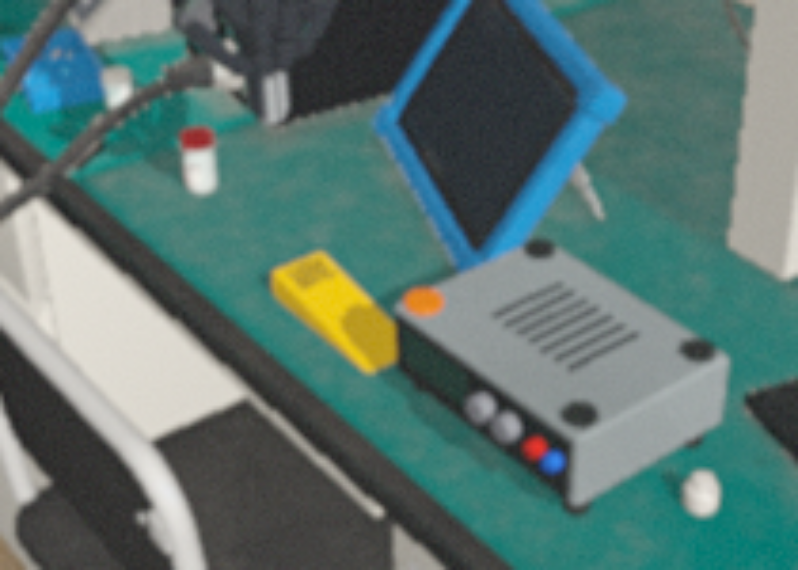

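View pics/top6.png

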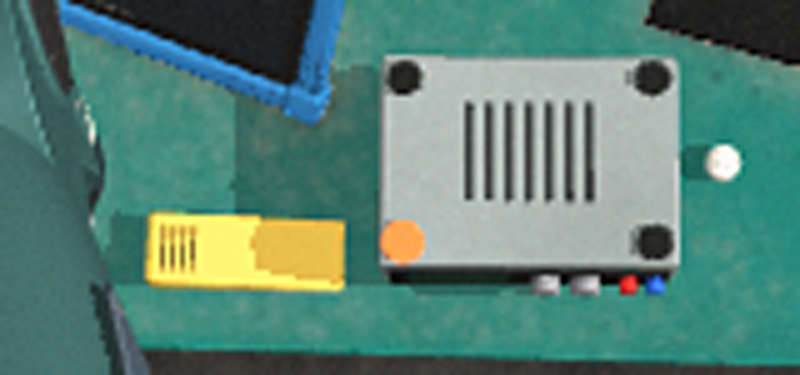

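View pics/w6.png

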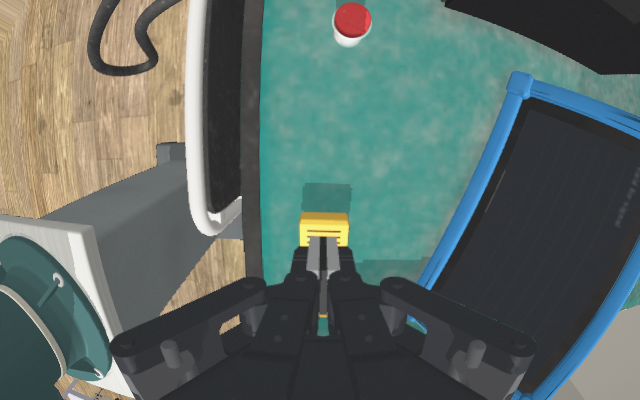

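Nothing has moved: the supply is back level and the wedge and vial are in place. The fingers are about 13 mm behind the wedge's back and centred on it, and contact showed the tip is about 20 mm above the reported TCP. I'll lower behind the wedge now.

>>> arm_command --increments '[{"rx": 0.0,"ry": 0.0,"rz": 0.0,"dx": -0.002,"dy": 0.0,"dz": -0.04,"hand": 0.0},{"rx": 0.0,"ry": 0.0,"rz": 0.0,"dx": 0.0,"dy": 0.0,"dz": -0.04,"hand": 0.0},{"rx": 0.0,"ry": 0.0,"rz": 0.0,"dx": 0.0,"dy": 0.0,"dz": -0.025,"hand": 0.0},{"rx": 0.0,"ry": 0.0,"rz": 0.0,"dx": 0.0,"dy": 0.0,"dz": -0.007,"hand": 0.0},{"rx": 0.0,"ry": 0.0,"rz": 0.0,"dx": 0.0,"dy": 0.0,"dz": -0.005,"hand": 0.0},{"rx": 0.0,"ry": 0.0,"rz": 0.0,"dx": 0.0,"dy": 0.0,"dz": -0.004,"hand": 0.0},{"rx": 0.0,"ry": 0.0,"rz": 0.0,"dx": 0.0,"dy": 0.0,"dz": 0.0,"hand": 0.0}]'

```text
clock: 7.5
ee_pos: [0.4444, 0.2183, -0.0098]
ee_rot: [[-0.029, 1.0, 0.001], [1.0, 0.029, 0.0], [0.0, 0.001, -1.0]]
force: [0.3, -0.6, 0.7]
opening: -0.0
```

```bash
python3 - <<'E'
from h import *; from cell import env,read_camera
s=env.read_state();print(s["ee_pos"],s["force"])
p,d=read_camera("scene")
cv2.imwrite("pics/scene7.png",cv2.resize(p[120:270,180:390],None,fx=3.8,fy=3.8))
p,d=read_camera("wrist");cv2.imwrite("pics/w7.png",p)
E
```

```text
[ 0.44443562  0.21831997 -0.00984985] [ 0.34352791 -0.59966127  0.66435566]
```

View pics/scene7.png

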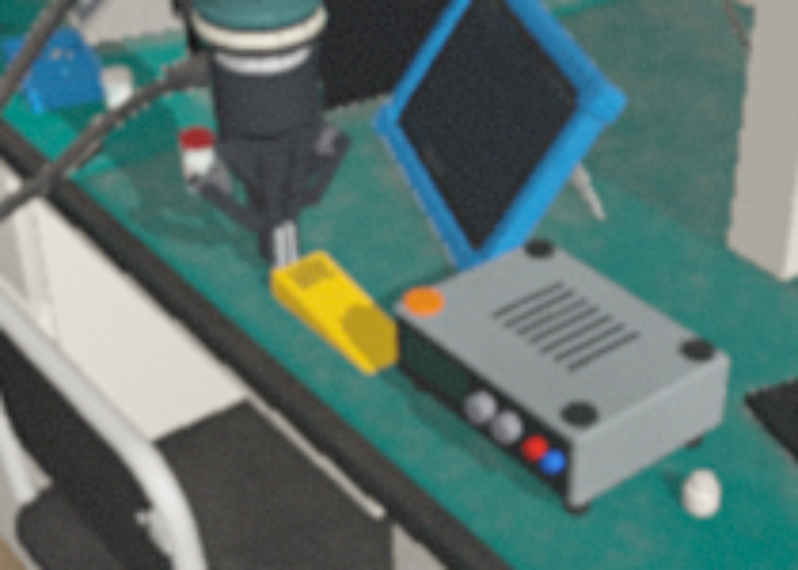

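View pics/w7.png

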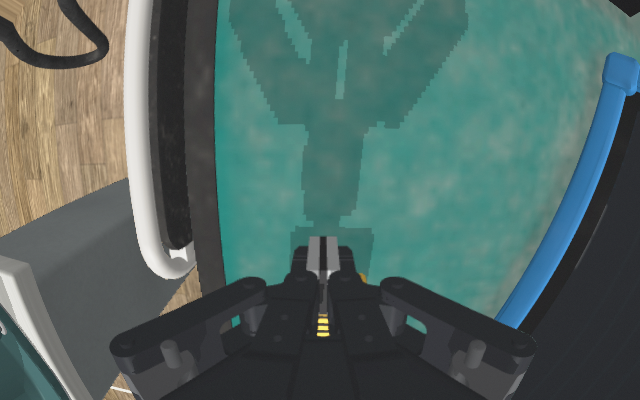

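>>> arm_command --increments '[{"rx": 0.0,"ry": 0.0,"rz": 0.0,"dx": 0.0,"dy": 0.0,"dz": -0.003,"hand": 0.0},{"rx": 0.0,"ry": 0.0,"rz": 0.0,"dx": 0.0,"dy": -0.004,"dz": 0.0,"hand": 0.0},{"rx": 0.0,"ry": 0.0,"rz": 0.0,"dx": 0.0,"dy": -0.004,"dz": 0.0,"hand": 0.0},{"rx": 0.0,"ry": 0.0,"rz": 0.0,"dx": 0.0,"dy": -0.003,"dz": 0.0,"hand": 0.0},{"rx": 0.0,"ry": 0.0,"rz": 0.0,"dx": 0.0,"dy": -0.003,"dz": 0.0,"hand": 0.0},{"rx": 0.0,"ry": 0.0,"rz": 0.0,"dx": 0.0,"dy": -0.003,"dz": 0.0,"hand": 0.0},{"rx": 0.0,"ry": 0.0,"rz": 0.0,"dx": 0.0,"dy": -0.003,"dz": 0.0,"hand": 0.0},{"rx": 0.0,"ry": 0.0,"rz": 0.0,"dx": 0.0,"dy": 0.0,"dz": 0.0,"hand": 0.0}]'

```text
clock: 8.4
ee_pos: [0.4439, 0.198, -0.0134]
ee_rot: [[-0.029, 1.0, 0.0], [1.0, 0.029, -0.0], [-0.0, 0.0, -1.0]]
force: [0.4, -0.1, 0.8]
opening: -0.0002
```

```bash
python3 - <<'E'
from h import *; from cell import env,read_camera
s=env.read_state();print(s["ee_pos"],s["force"])
p,d=read_camera("scene")
cv2.imwrite("pics/scene8.png",cv2.resize(p[120:270,180:390],None,fx=3.8,fy=3.8))
p,d=read_camera("top")
cv2.imwrite("pics/top8.png",cv2.resize(p[160:235,230:390],None,fx=5,fy=5,interpolation=cv2.INTER_CUBIC))
E
```

```text
[ 0.44390076  0.19801389 -0.013388  ] [ 0.44836222 -0.06167037  0.75203622]
```

View pics/scene8.png

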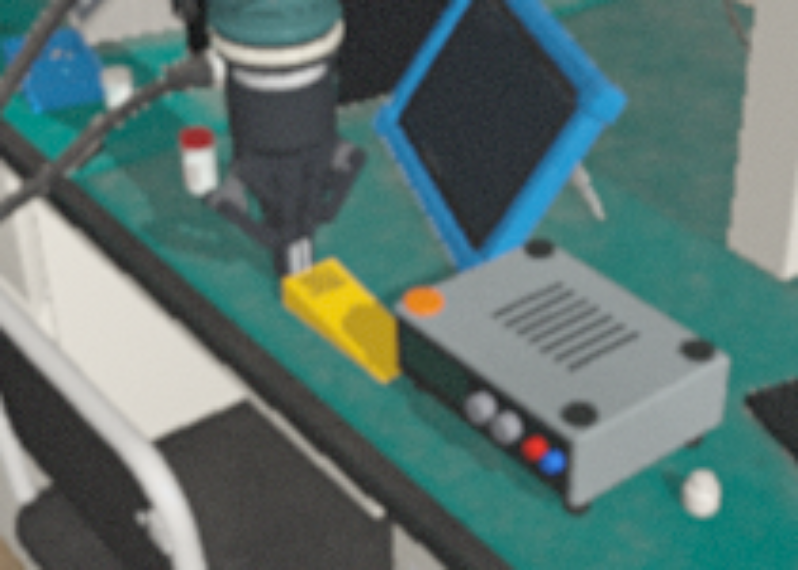

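View pics/top8.png

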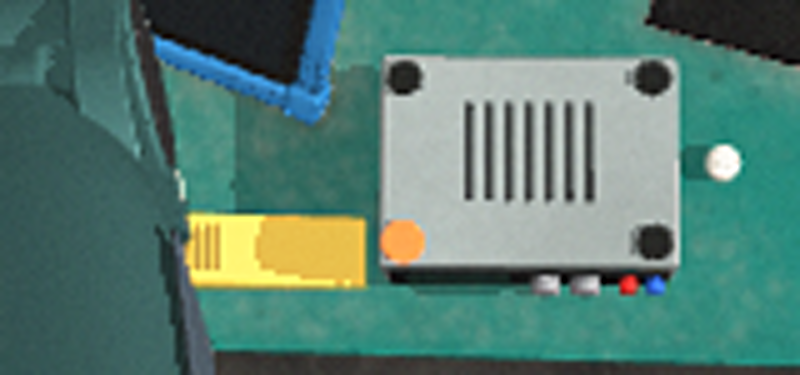

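The wedge follows straight, with its thin edge now at about y=0.063 (crop column 366). I'll continue to just short of bearing.

>>> arm_command --increments '[{"rx": 0.0,"ry": 0.0,"rz": 0.0,"dx": 0.0,"dy": -0.003,"dz": 0.0,"hand": 0.0},{"rx": 0.0,"ry": 0.0,"rz": 0.0,"dx": 0.0,"dy": -0.003,"dz": 0.0,"hand": 0.0},{"rx": 0.0,"ry": 0.0,"rz": 0.0,"dx": 0.0,"dy": -0.003,"dz": 0.0,"hand": 0.0},{"rx": 0.0,"ry": 0.0,"rz": 0.0,"dx": 0.0,"dy": -0.003,"dz": 0.0,"hand": 0.0},{"rx": 0.0,"ry": 0.0,"rz": 0.0,"dx": 0.0,"dy": -0.003,"dz": 0.0,"hand": 0.0},{"rx": 0.0,"ry": 0.0,"rz": 0.0,"dx": 0.0,"dy": 0.0,"dz": 0.0,"hand": 0.0}]'

```text
clock: 9.1
ee_pos: [0.4438, 0.183, -0.0134]
ee_rot: [[-0.029, 1.0, -0.0], [1.0, 0.029, -0.0], [-0.0, -0.0, -1.0]]
force: [0.2, 0.1, 1.1]
opening: -0.0002
```

>>> arm_command --increments '[{"rx": 0.0,"ry": 0.0,"rz": 0.0,"dx": 0.0,"dy": -0.002,"dz": 0.0,"hand": 0.0},{"rx": 0.0,"ry": 0.0,"rz": 0.0,"dx": 0.0,"dy": -0.001,"dz": 0.0,"hand": 0.0},{"rx": 0.0,"ry": 0.0,"rz": 0.0,"dx": 0.0,"dy": 0.0,"dz": 0.0,"hand": 0.0}]'

```text
clock: 9.4
ee_pos: [0.4439, 0.1803, -0.0134]
ee_rot: [[-0.029, 1.0, -0.0], [1.0, 0.029, -0.0], [-0.0, -0.0, -1.0]]
force: [-1.2, 1.5, 0.4]
opening: 0.0
```

>>> arm_command --increments '[{"rx": 0.0,"ry": 0.0,"rz": 0.0,"dx": 0.0,"dy": -0.001,"dz": 0.0,"hand": 0.0},{"rx": 0.0,"ry": 0.0,"rz": 0.0,"dx": 0.0,"dy": -0.001,"dz": 0.0,"hand": 0.0},{"rx": 0.0,"ry": 0.0,"rz": 0.0,"dx": 0.0,"dy": 0.0,"dz": 0.0,"hand": 0.0}]'

```text
clock: 9.7
ee_pos: [0.4438, 0.1783, -0.0135]
ee_rot: [[-0.029, 1.0, -0.0], [1.0, 0.029, -0.0], [-0.0, -0.0, -1.0]]
force: [0.8, -0.3, -0.4]
opening: 0.0002
```

>>> arm_command --increments '[{"rx": 0.0,"ry": 0.0,"rz": 0.0,"dx": 0.0,"dy": -0.001,"dz": 0.0,"hand": 0.0},{"rx": 0.0,"ry": 0.0,"rz": 0.0,"dx": 0.0,"dy": -0.001,"dz": 0.0,"hand": 0.0},{"rx": 0.0,"ry": 0.0,"rz": 0.0,"dx": 0.0,"dy": 0.0,"dz": 0.0,"hand": 0.0}]'

```text
clock: 10.0
ee_pos: [0.4439, 0.1762, -0.0134]
ee_rot: [[-0.029, 1.0, 0.0], [1.0, 0.029, -0.0], [-0.0, 0.0, -1.0]]
force: [-0.0, 0.6, -0.1]
opening: -0.0001
```

>>> arm_command --increments '[{"rx": 0.0,"ry": 0.0,"rz": 0.0,"dx": 0.0,"dy": -0.001,"dz": 0.0,"hand": 0.0},{"rx": 0.0,"ry": 0.0,"rz": 0.0,"dx": 0.0,"dy": -0.001,"dz": 0.0,"hand": 0.0},{"rx": 0.0,"ry": 0.0,"rz": 0.0,"dx": 0.0,"dy": 0.0,"dz": 0.0,"hand": 0.0}]'

```text
clock: 10.3
ee_pos: [0.4439, 0.1743, -0.0134]
ee_rot: [[-0.029, 1.0, -0.0], [1.0, 0.029, -0.0], [-0.0, -0.0, -1.0]]
force: [0.3, -0.3, -1.1]
opening: 0.0002
```

>>> arm_command --increments '[{"rx": 0.0,"ry": 0.0,"rz": 0.0,"dx": 0.0,"dy": -0.001,"dz": 0.0,"hand": 0.0},{"rx": 0.0,"ry": 0.0,"rz": 0.0,"dx": 0.0,"dy": 0.0,"dz": 0.0,"hand": 0.0}]'

```text
clock: 10.5
ee_pos: [0.4439, 0.1733, -0.0134]
ee_rot: [[-0.029, 1.0, -0.0], [1.0, 0.029, -0.0], [-0.0, -0.0, -1.0]]
force: [0.6, 0.5, -0.4]
opening: 0.0001
```

>>> arm_command --increments '[{"rx": 0.0,"ry": 0.0,"rz": 0.0,"dx": 0.0,"dy": -0.001,"dz": 0.0,"hand": 0.0},{"rx": 0.0,"ry": 0.0,"rz": 0.0,"dx": 0.0,"dy": 0.0,"dz": 0.0,"hand": 0.0}]'

```text
clock: 10.7
ee_pos: [0.4438, 0.1723, -0.0134]
ee_rot: [[-0.029, 1.0, -0.0], [1.0, 0.029, -0.0], [-0.0, -0.0, -1.0]]
force: [-1.0, -0.3, -0.3]
opening: -0.0001
```

>>> arm_command --increments '[{"rx": 0.0,"ry": 0.0,"rz": 0.0,"dx": 0.0,"dy": -0.001,"dz": 0.0,"hand": 0.0},{"rx": 0.0,"ry": 0.0,"rz": 0.0,"dx": 0.0,"dy": 0.0,"dz": 0.0,"hand": 0.0}]'

```text
clock: 10.9
ee_pos: [0.4438, 0.1713, -0.0134]
ee_rot: [[-0.029, 1.0, -0.0], [1.0, 0.029, -0.0], [-0.0, -0.0, -1.0]]
force: [0.2, 0.1, -0.5]
opening: 0.0001
```

>>> arm_command --increments '[{"rx": 0.0,"ry": 0.0,"rz": 0.0,"dx": 0.0,"dy": -0.001,"dz": 0.0,"hand": 0.0},{"rx": 0.0,"ry": 0.0,"rz": 0.0,"dx": 0.0,"dy": 0.0,"dz": 0.0,"hand": 0.0}]'

```text
clock: 11.1
ee_pos: [0.4439, 0.1703, -0.0134]
ee_rot: [[-0.029, 1.0, 0.0], [1.0, 0.029, -0.0], [-0.0, 0.0, -1.0]]
force: [0.2, -0.6, 0.4]
opening: 0.0001
```

>>> arm_command --increments '[{"rx": 0.0,"ry": 0.0,"rz": 0.0,"dx": 0.0,"dy": -0.001,"dz": 0.0,"hand": 0.0},{"rx": 0.0,"ry": 0.0,"rz": 0.0,"dx": 0.0,"dy": 0.0,"dz": 0.0,"hand": 0.0}]'

```text
clock: 11.3
ee_pos: [0.4439, 0.1693, -0.0134]
ee_rot: [[-0.029, 1.0, -0.0], [1.0, 0.029, -0.0], [-0.0, -0.0, -1.0]]
force: [0.4, -0.3, 0.6]
opening: -0.0
```

>>> arm_command --increments '[{"rx": 0.0,"ry": 0.0,"rz": 0.0,"dx": 0.0,"dy": -0.001,"dz": 0.0,"hand": 0.0},{"rx": 0.0,"ry": 0.0,"rz": 0.0,"dx": 0.0,"dy": 0.0,"dz": 0.0,"hand": 0.0}]'

```text
clock: 11.5
ee_pos: [0.4439, 0.1683, -0.0134]
ee_rot: [[-0.029, 1.0, -0.0], [1.0, 0.029, -0.0], [-0.0, -0.0, -1.0]]
force: [0.3, 0.5, -0.1]
opening: -0.0002
```

```bash
python3 - <<'E'
from h import *; from cell import env,read_camera
s=env.read_state();print(s["ee_pos"],s["force"])
p,d=read_camera("scene")
cv2.imwrite("pics/scene9.png",cv2.resize(p[120:270,180:390],None,fx=3.8,fy=3.8))
p,d=read_camera("top")
cv2.imwrite("pics/top9.png",cv2.resize(p[160:235,230:390],None,fx=5,fy=5,interpolation=cv2.INTER_CUBIC))
E
```

```text
[ 0.44387096  0.16828172 -0.01343304] [ 0.34309224  0.45339882 -0.14613356]
```

View pics/scene9.png

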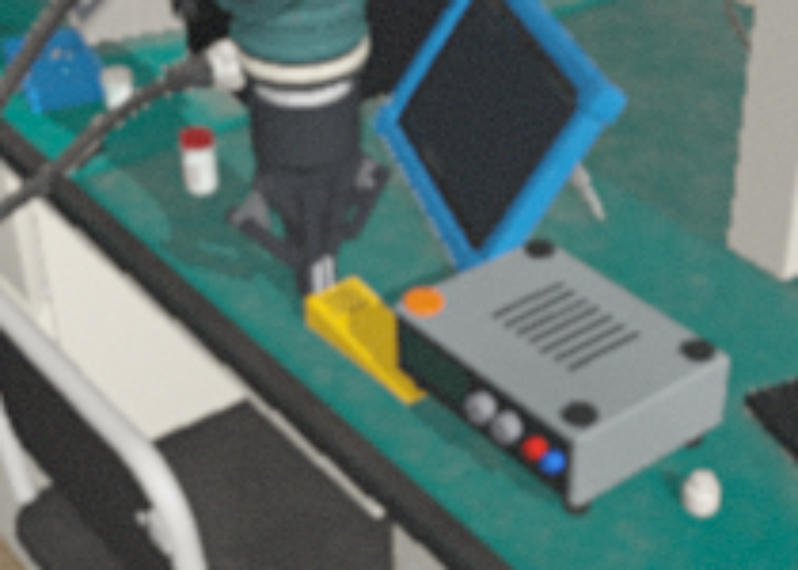

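View pics/top9.png

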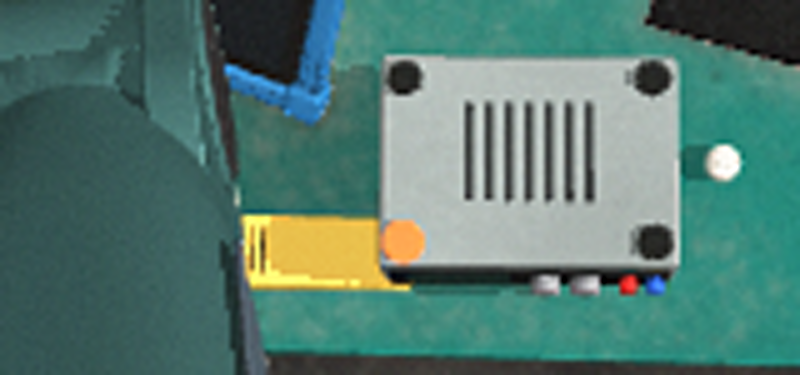

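The wedge is under the supply, with its front corner at crop (410,289), but there's no bearing force yet. I'll continue at 1 mm per step.

>>> arm_command --increments '[{"rx": 0.0,"ry": 0.0,"rz": 0.0,"dx": 0.0,"dy": -0.001,"dz": 0.0,"hand": 0.0},{"rx": 0.0,"ry": 0.0,"rz": 0.0,"dx": 0.0,"dy": 0.0,"dz": 0.0,"hand": 0.0}]'

```text
clock: 11.8
ee_pos: [0.4439, 0.1673, -0.0134]
ee_rot: [[-0.029, 1.0, -0.0], [1.0, 0.029, -0.0], [-0.0, -0.0, -1.0]]
force: [0.0, 0.9, 0.6]
opening: 0.0002
```

>>> arm_command --increments '[{"rx": 0.0,"ry": 0.0,"rz": 0.0,"dx": 0.0,"dy": -0.001,"dz": 0.0,"hand": 0.0},{"rx": 0.0,"ry": 0.0,"rz": 0.0,"dx": 0.0,"dy": 0.0,"dz": 0.0,"hand": 0.0}]'

```text
clock: 12.0
ee_pos: [0.4439, 0.1663, -0.0134]
ee_rot: [[-0.029, 1.0, -0.0], [1.0, 0.029, -0.0], [-0.0, -0.0, -1.0]]
force: [0.2, -0.8, 1.0]
opening: 0.0002
```

>>> arm_command --increments '[{"rx": 0.0,"ry": 0.0,"rz": 0.0,"dx": 0.0,"dy": -0.001,"dz": 0.0,"hand": 0.0},{"rx": 0.0,"ry": 0.0,"rz": 0.0,"dx": 0.0,"dy": 0.0,"dz": 0.0,"hand": 0.0}]'

```text
clock: 12.2
ee_pos: [0.4439, 0.1653, -0.0134]
ee_rot: [[-0.029, 1.0, 0.0], [1.0, 0.029, -0.0], [-0.0, 0.0, -1.0]]
force: [-0.6, -0.3, -0.1]
opening: -0.0002
```

>>> arm_command --increments '[{"rx": 0.0,"ry": 0.0,"rz": 0.0,"dx": 0.0,"dy": -0.001,"dz": 0.0,"hand": 0.0},{"rx": 0.0,"ry": 0.0,"rz": 0.0,"dx": 0.0,"dy": 0.0,"dz": 0.0,"hand": 0.0}]'

```text
clock: 12.4
ee_pos: [0.4439, 0.1643, -0.0134]
ee_rot: [[-0.029, 1.0, 0.0], [1.0, 0.029, 0.0], [0.0, 0.0, -1.0]]
force: [-0.3, -0.3, 0.1]
opening: -0.0
```

>>> arm_command --increments '[{"rx": 0.0,"ry": 0.0,"rz": 0.0,"dx": 0.0,"dy": -0.001,"dz": 0.0,"hand": 0.0},{"rx": 0.0,"ry": 0.0,"rz": 0.0,"dx": 0.0,"dy": 0.0,"dz": 0.0,"hand": 0.0}]'

```text
clock: 12.6
ee_pos: [0.4439, 0.1635, -0.0134]
ee_rot: [[-0.029, 1.0, 0.0], [1.0, 0.029, 0.0], [0.0, 0.0, -1.0]]
force: [-0.1, 2.1, -0.1]
opening: -0.0004
```

>>> arm_command --increments '[{"rx": 0.0,"ry": 0.0,"rz": 0.0,"dx": 0.0,"dy": -0.001,"dz": 0.0,"hand": 0.0},{"rx": 0.0,"ry": 0.0,"rz": 0.0,"dx": 0.0,"dy": 0.0,"dz": 0.0,"hand": 0.0}]'

```text
clock: 12.8
ee_pos: [0.4439, 0.1627, -0.0134]
ee_rot: [[-0.029, 1.0, 0.0], [1.0, 0.029, 0.001], [0.001, 0.0, -1.0]]
force: [-1.0, 5.9, -1.2]
opening: -0.0003
```

>>> arm_command --increments '[{"rx": 0.0,"ry": 0.0,"rz": 0.0,"dx": 0.0,"dy": -0.001,"dz": 0.0,"hand": 0.0},{"rx": 0.0,"ry": 0.0,"rz": 0.0,"dx": 0.0,"dy": 0.0,"dz": 0.0,"hand": 0.0}]'

```text
clock: 13.0
ee_pos: [0.444, 0.1621, -0.0134]
ee_rot: [[-0.029, 1.0, 0.0], [1.0, 0.029, 0.002], [0.002, 0.0, -1.0]]
force: [0.1, 7.7, 0.6]
opening: -0.0
```

>>> arm_command --increments '[{"rx": 0.0,"ry": 0.0,"rz": 0.0,"dx": 0.0,"dy": -0.001,"dz": 0.0,"hand": 0.0},{"rx": 0.0,"ry": 0.0,"rz": 0.0,"dx": 0.0,"dy": 0.0,"dz": 0.0,"hand": 0.0}]'

```text
clock: 13.2
ee_pos: [0.444, 0.1612, -0.0133]
ee_rot: [[-0.03, 1.0, 0.0], [1.0, 0.03, 0.002], [0.002, 0.0, -1.0]]
force: [-0.4, 8.8, -0.6]
opening: -0.0001
```

The push rose to 5.9, then 8.8 N, so the wedge bears. I'll back off and check by picture.

>>> arm_command --increments '[{"rx": 0.0,"ry": 0.0,"rz": 0.0,"dx": 0.0,"dy": 0.004,"dz": 0.0,"hand": 0.0},{"rx": 0.0,"ry": 0.0,"rz": 0.0,"dx": 0.0,"dy": 0.015,"dz": 0.0,"hand": 0.0},{"rx": 0.0,"ry": 0.0,"rz": 0.0,"dx": 0.0,"dy": 0.015,"dz": 0.0,"hand": 0.0},{"rx": 0.0,"ry": 0.0,"rz": 0.0,"dx": 0.0,"dy": 0.0,"dz": 0.035,"hand": 0.0},{"rx": 0.0,"ry": 0.0,"rz": 0.0,"dx": 0.0,"dy": 0.0,"dz": 0.045,"hand": 0.0},{"rx": 0.0,"ry": 0.0,"rz": 0.0,"dx": 0.0,"dy": 0.0,"dz": 0.04,"hand": 0.0},{"rx": 0.0,"ry": 0.0,"rz": 0.0,"dx": 0.0,"dy": 0.03,"dz": 0.0,"hand": 0.0}]'

```text
clock: 13.9
ee_pos: [0.4463, 0.2236, 0.1113]
ee_rot: [[-0.026, 1.0, 0.007], [1.0, 0.026, 0.001], [0.001, 0.007, -1.0]]
force: [0.7, -0.0, -1.6]
opening: -0.0001
```

```bash
python3 - <<'E'
from h import *; from cell import env,read_camera
s=env.read_state();print(s["ee_pos"],s["force"])
p,d=read_camera("scene")
cv2.imwrite("pics/scene10.png",cv2.resize(p[120:270,180:390],None,fx=3.8,fy=3.8))
p,d=read_camera("top")
cv2.imwrite("pics/top10.png",cv2.resize(p[160:235,230:390],None,fx=5,fy=5,interpolation=cv2.INTER_CUBIC))
p0=np.load("top0.npz")["p"]
def mk(p):
    h=cv2.cvtColor(p,cv2.COLOR_BGR2HSV);m=(h[...,0]>=5)&(h[...,0]<=17)&(h[...,1]>150)&(h[...,2]>150);m[:165]=0;m[225:]=0;m[:,:300]=0;m[:,325:]=0
    vs,us=np.nonzero(m);return us.mean(),vs.mean(),len(us)
print(mk(p0),mk(p))
a=cv2.cvtColor(p0,cv2.COLOR_BGR2GRAY)[165:225,302:372].astype(np.float32);b=cv2.cvtColor(p,cv2.COLOR_BGR2GRAY)[165:225,302:372].astype(np.float32)
print(cv2.phaseCorrelate(a,b,cv2.createHanningWindow((70,60),cv2.CV_32F)))
E
```

```text
[0.44627547 0.22362382 0.11130513] [ 0.65110534 -0.02277675 -1.55558992]
(np.float64(310.0), np.float64(207.77777777777777), 54) (np.float64(310.3), np.float64(207.86), 50)
((0.11699772179213141, -0.04660575347450191), 0.933867218317809)
```

View pics/scene10.png

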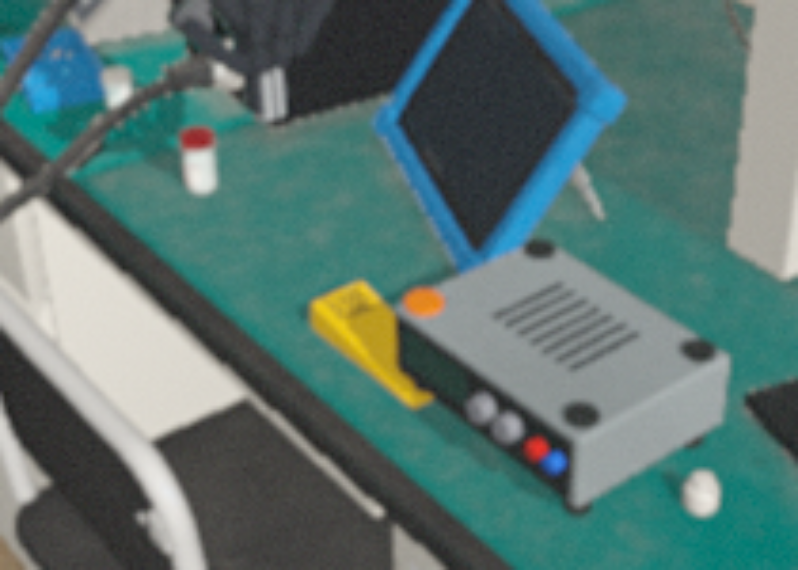

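View pics/top10.png

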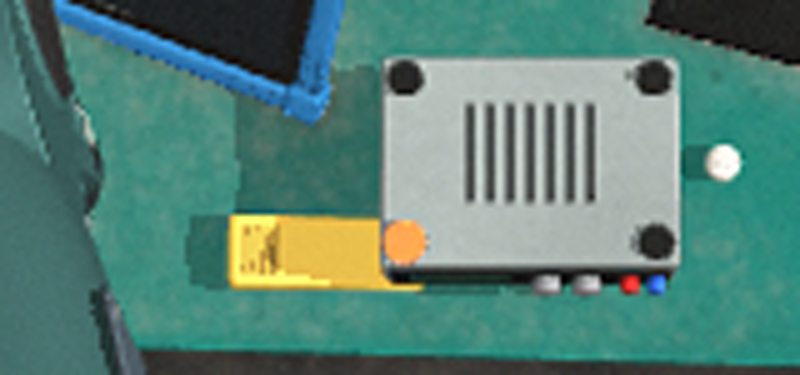

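The supply has shifted less than 1 mm, the wedge is straight under the foot, and the other things are untouched. Next is the check press.

>>> arm_command --increments '[{"rx": 0.0,"ry": 0.0,"rz": 0.0,"dx": 0.0,"dy": -0.047,"dz": 0.0,"hand": 0.0},{"rx": 0.0,"ry": 0.0,"rz": 0.0,"dx": 0.0,"dy": -0.047,"dz": 0.0,"hand": 0.0},{"rx": 0.0,"ry": 0.0,"rz": 0.0,"dx": 0.001,"dy": -0.047,"dz": 0.0,"hand": 0.0},{"rx": 0.0,"ry": 0.0,"rz": 0.0,"dx": 0.0,"dy": -0.046,"dz": 0.0,"hand": 0.0},{"rx": 0.0,"ry": 0.0,"rz": 0.0,"dx": 0.0,"dy": 0.0,"dz": -0.03,"hand": 0.0},{"rx": 0.0,"ry": 0.0,"rz": 0.0,"dx": 0.0,"dy": 0.0,"dz": -0.018,"hand": 0.0},{"rx": 0.0,"ry": 0.0,"rz": 0.0,"dx": 0.0,"dy": 0.0,"dz": 0.0,"hand": 0.0},{"rx": 0.0,"ry": 0.0,"rz": 0.0,"dx": 0.0,"dy": 0.0,"dz": 0.0,"hand": 0.0}]'

```text
clock: 14.8
ee_pos: [0.4444, 0.0373, 0.0586]
ee_rot: [[-0.029, 1.0, -0.001], [1.0, 0.029, -0.0], [-0.0, -0.001, -1.0]]
force: [0.3, 0.2, -0.1]
opening: 0.0002
```

>>> arm_command --increments '[{"rx": 0.0,"ry": 0.0,"rz": 0.0,"dx": 0.001,"dy": 0.001,"dz": -0.002,"hand": 0.0},{"rx": 0.0,"ry": 0.0,"rz": 0.0,"dx": 0.0,"dy": 0.0,"dz": 0.0,"hand": 0.0}]'

```text
clock: 15.0
ee_pos: [0.4462, 0.0386, 0.0569]
ee_rot: [[-0.03, 1.0, 0.001], [1.0, 0.03, -0.0], [-0.0, 0.001, -1.0]]
force: [-0.4, 0.3, 0.5]
opening: -0.0001
```

>>> arm_command --increments '[{"rx": 0.0,"ry": 0.0,"rz": 0.0,"dx": 0.0,"dy": 0.0,"dz": -0.001,"hand": 0.0},{"rx": 0.0,"ry": 0.0,"rz": 0.0,"dx": 0.0,"dy": 0.0,"dz": 0.0,"hand": 0.0}]'

```text
clock: 15.2
ee_pos: [0.4459, 0.0385, 0.0557]
ee_rot: [[-0.029, 1.0, 0.0], [1.0, 0.029, -0.0], [-0.0, 0.0, -1.0]]
force: [-0.2, 0.0, -0.1]
opening: -0.0002
```

>>> arm_command --increments '[{"rx": 0.0,"ry": 0.0,"rz": 0.0,"dx": 0.0,"dy": 0.0,"dz": -0.001,"hand": 0.0},{"rx": 0.0,"ry": 0.0,"rz": 0.0,"dx": 0.0,"dy": 0.0,"dz": 0.0,"hand": 0.0}]'

```text
clock: 15.4
ee_pos: [0.446, 0.0385, 0.0552]
ee_rot: [[-0.029, 1.0, 0.001], [1.0, 0.029, 0.0], [0.0, 0.001, -1.0]]
force: [-4.4, 2.1, 14.6]
opening: 0.0001
```

The corner is now stiff: 14.6 N at 0.0552, where earlier it gave way down to 0.051. I'll hold briefly, then release.

>>> arm_command --increments '[{"rx": 0.0,"ry": 0.0,"rz": 0.0,"dx": 0.0,"dy": 0.0,"dz": 0.0,"hand": 0.0},{"rx": 0.0,"ry": 0.0,"rz": 0.0,"dx": 0.0,"dy": 0.0,"dz": 0.0,"hand": 0.0},{"rx": 0.0,"ry": 0.0,"rz": 0.0,"dx": 0.0,"dy": 0.0,"dz": 0.0,"hand": 0.0},{"rx": 0.0,"ry": 0.0,"rz": 0.0,"dx": 0.0,"dy": 0.0,"dz": 0.0,"hand": 0.0}]'

```text
clock: 15.8
ee_pos: [0.446, 0.0385, 0.0552]
ee_rot: [[-0.029, 1.0, 0.001], [1.0, 0.029, 0.0], [0.0, 0.001, -1.0]]
force: [-3.4, 1.1, 15.5]
opening: -0.0002
```

>>> arm_command --increments '[{"rx": 0.0,"ry": 0.0,"rz": 0.0,"dx": 0.0,"dy": 0.0,"dz": 0.003,"hand": 0.0},{"rx": 0.0,"ry": 0.0,"rz": 0.0,"dx": 0.0,"dy": 0.0,"dz": 0.02,"hand": 0.0},{"rx": 0.0,"ry": 0.0,"rz": 0.0,"dx": 0.0,"dy": 0.0,"dz": 0.04,"hand": 0.0},{"rx": 0.0,"ry": 0.0,"rz": 0.0,"dx": 0.0,"dy": 0.05,"dz": 0.03,"hand": 0.0},{"rx": 0.0,"ry": 0.0,"rz": 0.0,"dx": 0.0,"dy": 0.05,"dz": 0.0,"hand": 0.0},{"rx": 0.0,"ry": 0.0,"rz": 0.0,"dx": 0.0,"dy": 0.05,"dz": 0.0,"hand": 0.0},{"rx": 0.0,"ry": 0.0,"rz": 0.0,"dx": 0.0,"dy": 0.03,"dz": 0.0,"hand": 0.0},{"rx": 0.0,"ry": 0.0,"rz": 0.0,"dx": 0.0,"dy": 0.0,"dz": 0.0,"hand": 0.0}]'

```text
clock: 16.6
ee_pos: [0.4456, 0.2143, 0.1432]
ee_rot: [[-0.033, 0.999, 0.0], [0.999, 0.033, 0.001], [0.001, 0.0, -1.0]]
force: [0.1, -0.4, -0.2]
opening: -0.0001
```

```bash
python3 - <<'E'
from h import *; from cell import env,read_camera
s=env.read_state();print(s["ee_pos"],s["force"],s["qvel"].round(3))
p,d=read_camera("scene")
cv2.imwrite("pics/scene11.png",cv2.resize(p[120:270,180:390],None,fx=3.8,fy=3.8))
p,d=read_camera("top")
cv2.imwrite("pics/top11.png",cv2.resize(p[160:235,230:390],None,fx=5,fy=5,interpolation=cv2.INTER_CUBIC))
# case-top plane tilt, now vs start
for q in (np.load("top0.npz")["d"],d):
    us,vs=[a.ravel() for a in np.meshgrid(np.arange(312,362),np.arange(177,208))]
    P=deproj("top",q,us,vs);P=P[np.abs(P[:,2]-.071)<.02];A=np.c_[P[:,:2]-P[:,:2].mean(0),np.ones(len(P))]
    c=np.linalg.lstsq(A,P[:,2],rcond=None)[0];print("plane",c.round(4),len(P), "at pad",(c@[.445-P[:,0].mean(),.038-P[:,1].mean(),1]).round(4))
E
```

```text
[0.44557098 0.21428742 0.14324169] [ 0.10237389 -0.39481814 -0.19566528] [-0.068 -0.017 -0.033  0.    -0.016 -0.065]
plane [-0.0035 -0.0009  0.0714] 1542 at pad 0.0715
plane [-0.0014  0.      0.0713] 1543 at pad 0.0714
```

View pics/scene11.png

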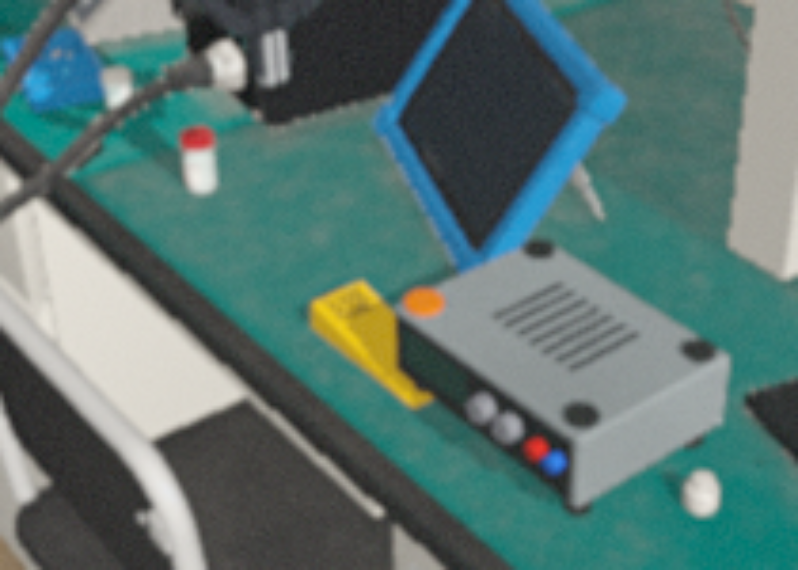

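View pics/top11.png

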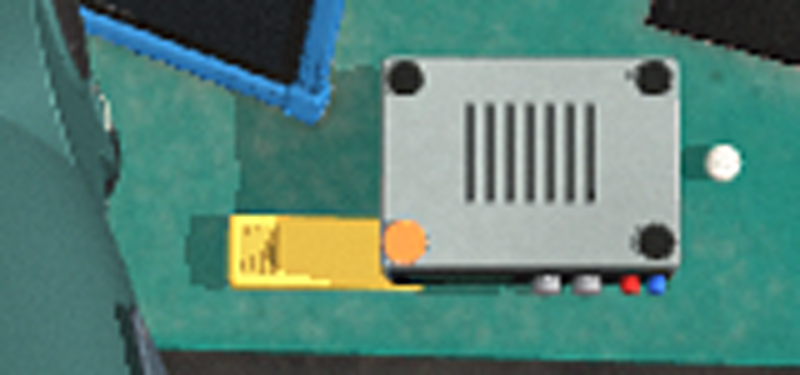

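The wedge stayed put under the foot and the case top is level at 71.4 mm. The vial, weight and tablet haven't moved and the arm is clear, so I'm handing in.

```bash
python3 - <<'E'
from cell import env
print(env.job_done(), env.read_state()["clock"])
E
```

```text
the job is handed in; nothing more can be done
the job is handed in; nothing more can be done
```

The job is handed in at about 17 s of the 54 s, with the wedge seated under the short foot and the corner no longer sinking; no verdict was reported.

- **First press:** the corner started to give at about 4 N and dropped roughly 4 mm until the foot met the worktop. The force peaked at about 34 N at the bottom, more than the dip needed. I then let it come back level.
- **Wedge:** it slid freely until the push rose to about 6 N, so it bears on the foot. I pushed about 1.5 mm further, to 8.8 N. The top camera shows the supply shifted less than 1 mm.
- **Check press:** the corner held at 14.6 to 15.5 N for over 0.4 s, with the tool about 4 mm higher than when the corner bottomed out.
- **Final pictures:** the case top is level at 71.4 mm by depth camera. The vial and weight show no movement, and the timer was out of reach of every move. The arm is clear of everything.

**Disagreement:** the fingertips turned out to be about 20 mm behind the reported tool point, not 14 mm ahead of it as stated. Both cameras and the contact heights agree on this, so I worked from contact.

**Not measured directly:** I inferred that the wedge still bears on the foot after I let go from the push force and the stiff check press.

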